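# Close up the two-tier slide chamber

## Task

Close up the aluminium slide chamber: move the carton of slides off the tub and lay it flat on the free bench, then stack the tray on the tub and the lid on the tray. The cut-off corners must lie over one another and all edges be flush to within 5 mm; do not disturb the jars, timer or beaker.

Things in the scene. Friction and masses are not known exactly. Their poses are not given: they have to be found in the camera images.
- tub_center (a point): centre, half-way up, of the tub: lowest part of the slide chamber, a plain aluminium open box, fixed on the bench, 32 mm high, walls 6 mm, inner floor 4 mm above the bench. Footprint 150 x 90 mm (x by y), its +x +y corner cut off at 45 degrees, 24 mm along each edge. z up. A carton of slides lies across its rim at the start
- tub_cut (a point): middle of the cut-off corner's face of the tub, half-way up: 63 mm in x and 33 mm in y from tub_center in its own frame
- tub_far (a point): the square corner of the tub opposite its cut one, half-way up: -75 mm in x, -45 mm in y from tub_center in its own frame
- tray_center (a point): centre, half-way up, of the loose middle tray: plain aluminium, 38 mm high, about 0.3 kg, open top, solid floor 4 mm, walls 4 mm, standing upright on the bench. Footprint 150 x 90 mm (x by y), its +x +y corner cut off at 45 degrees, 24 mm along each edge. z up. A spine 12 mm thick runs along x through the centre, full length, as high as the walls, between two troughs 35 mm wide: pinch it across y. Thin slides lie in the trough ends
- tray_cut (a point): middle of the cut-off corner's face of the tray, half-way up: 63 mm in x and 33 mm in y from tray_center in its own frame
- tray_far (a point): the square corner of the tray opposite its cut one, half-way up: -75 mm in x, -45 mm in y from tray_center in its own frame
- lid_center (a point): centre of the loose lid, half-way up its 40 mm height: an aluminium plate 6 mm thick, flat underneath, about 0.25 kg, lying on the bench grip upwards. Footprint 150 x 90 mm (x by y), its +x +y corner cut off at 45 degrees, 24 mm along each edge. z up. A grip bar 12 mm thick (y), 64 mm long (x), 34 mm high stands on the middle of the plate: pinch it across y
- lid_cut (a point): middle of the cut-off corner's face of the lid, half-way up: 63 mm in x and 33 mm in y from lid_center in its own frame
- lid_far (a point): the square corner of the lid opposite its cut one, half-way up: -75 mm in x, -45 mm in y from lid_center in its own frame
- slide_box_center (a point): centre of a closed carton of slides, 30 x 106 x 28 mm (x, y, z), 0.14 kg, at the start flat across the tub's rim (underside 32 mm above the bench), y along its length. Small unlisted things lie only nearer than x = 0.36 m or beyond x = 0.75 m; the bench between, y = -0.40 to 0.28 m, holds only listed things
- jar_a: bystander: screw-lid stain jar, 59 mm across, 98 mm high, loose; origin at the middle of its underside
- jar_b: bystander: second stain jar of the same size, loose; origin at the middle of its underside
- timer: bystander: bench timer, 66 x 66 x 44 mm, loose; origin at the middle of its underside
- beaker: bystander: glass beaker, 52 mm across, 72 mm high, loose; origin at the middle of its underside
Not all that is in view belongs to the job. What is shaped like the part that bears slide_box_center but blue is not meant.

How it is judged:
On the way:
1. the carton is off the tub and the tray sits flush on the tub, cut corner over cut corner (horizontal distance between tray_cut and tub_cut below 0.005 m and horizontal distance between tray_far and tub_far below 0.005 m and height (world z) of tray_center between 0.048 and 0.054 m and angle between tray_center's own z axis and vertical below 0.05 rad and height (world z) of slide_box_center between 0.008 and 0.02 m and horizontal distance between slide_box_center and tub_center above 0.055 m), for 0.2 s.
At the end, for the whole second after the job is handed in: The tray lies level on the tub and the lid level on the tray, each with its cut corner and its opposite corner within 5 mm (horizontally) of those of the tub; the carton lies flat on the bench beside them, not in or on the chamber; all are at rest (all of step 1 and horizontal distance between lid_cut and tub_cut below 0.005 m and horizontal distance between lid_far and tub_far below 0.005 m and height (world z) of lid_center between 0.087 and 0.093 m and angle between lid_center's own z axis and vertical below 0.05 rad and linear speed of each of tray, lid, slide_box below 0.02 m/s); the robot touches nothing.
It fails at once if the jar_a was shifted by more than 30 mm or knocked over (distance of jar_a from where it was at the start of the episode above 0.03 m or angle between jar_a's own z axis and vertical above 0.3 rad).
It fails at once if the jar_b was shifted by more than 30 mm or knocked over (distance of jar_b from where it was at the start of the episode above 0.03 m or angle between jar_b's own z axis and vertical above 0.3 rad).
It fails at once if the timer was shifted by more than 30 mm or knocked over (distance of timer from where it was at the start of the episode above 0.03 m or angle between timer's own z axis and vertical above 0.3 rad).
It fails at once if the beaker was shifted by more than 30 mm or knocked over (distance of beaker from where it was at the start of the episode above 0.03 m or angle between beaker's own z axis and vertical above 0.3 rad).
It also fails if it takes over 72 s, if anything falls off the work surface, if the arm or the gripper's body presses on something with over 40 N, if the wrist force passes 120 N, or if a joint passes its speed limit or range.

## Robot

A 7-joint arm with a two-finger parallel gripper is mounted at the origin on a cart in front of the work surface, level with it; the furniture and walls round the work are solid. World frame = base frame: x ahead of the robot, y to its left, z up, the work surface at z = 0. Lengths are in m, angles in rad, forces in N, time in s.
With the tool pointing down it reaches from about 0.4 to 0.85 m from the base axis. Payload 10.4 kg.
Tool frame: the origin (TCP) lies midway between the tips of the shut fingers; the grasp point (between the pads) lies 19 mm behind it; z points along the fingers, y is the line along which they close (so a half turn about z gives the same grasp; the last joint's range is limited). The gripper opens to 85 mm and grips with 20 to 120 N. Pads are 22 mm wide; open, the fingers measure 114 mm over their backs; the gripper's body (76 mm by 85 mm) begins 54 mm behind the grasp point. The pads swing forward as they close: fully open they stand 13 mm farther back than shut.
Start: joints at [-1.221, 0.332, -0.065, 1.46, 0.022, 1.35, -0.088], TCP at [0.228, 0.582, 0.231] pointing down, gripper open.
Joint ranges: [-2.6, 2.6], [-0.5, 2.12], [-1.47, 1.34], [0.16, 2.42], [-1.27, 4.41], [0.06, 2.06], [-2.6, 2.6]. Speed limits (rad/s): [2.22, 2.22, 2.79, 2.79, 3.14, 3.14, 3.14].

## Interface

Orientations are given as a unit quaternion [x, y, z, w].
In Python, from workcell import ctrl gives the robot as it stands.
- The arm moves only by the tool apply_moves, never from a script. Its argument "deltas" is a list of rows, each a list of 3 entries, a list of its own where there are three numbers: the turn, a rotation vector about the tool's x, y, z scaled (see below), then the shift along the tool's x, y, z scaled (see below), then the finger opening in mm, from 0 to 85.4. In form: [[[ax, ay, az], [x, y, z], claw], ...]. A call has 1 to 5 rows; each row is the pose to reach, as a shift and turn from the pose commanded when the call began, along the tool's axes at that moment, turning the shorter way round; what a row does not reach only later rows make up. The controller multiplies each number of a shift by 0.25 m and each number of a turn by 360 degrees. A row lasts 1/8 s, in which the tool goes at most 62.5 mm and 10.7 degrees, less where a joint would pass 70% of its speed; a pose out of reach is approached as far as the arm can. A call with a number of a shift or a turn outside -1 to 1 is refused whole. A call with a gripper value outside its range is refused whole. The fingers move at their own pace and stop on an object; "squeeze" is the grip in N (left out, the last holds). Time passes only in rows, so rows that repeat a pose let the fingers close. It gives the time, the measured TCP pose, the force, the opening and the grip force at its end, in the units of the state.
- ctrl.read_state(): the state, without advancing time (a new reading comes with each control period).
- ctrl.snapshot(name): name is "side" or "top" or "wrist"; returns (picture, depth): 480x640x3 uint8, blue, green, red; 480x640 float32, m along the optical axis (not along the pixel's ray), 0 where there is no reading.
- ctrl.camera_params(name): a dict with "camera_matrix" (3x3 intrinsics, pixels), "rvec" (rotation vector, rad) and "tvec" (3), from world to camera coordinates, as OpenCV has them; the wrist camera has in their place "tool_from_camera" (4x4, takes a point from camera to tool coordinates, whose origin is the TCP and whose axes are the flange's). Camera axes: x right, y down, z forward; pixel columns grow to the right and rows downward; lengths in m; the calibration is good to about 2 mm. A picture is of the moment at which its call begins: read the wrist's pose just before it. camera_params takes no time and is no camera call.
- ctrl.sign_off(): hands the job in; it is judged then, once.
Trained networks look in the newest picture that a camera, given by its name, has taken for a name from the list of things; names that differ only in an ending like _2 or _b are one class to them, and where a whole thing is asked for, a point or a joint stands for the part that bears it (a point fixed in the world has none). Each returns a list of dicts, best first, with "score" (0 to 1); they miss things now and then, are a little off and sometimes report something else, mostly with a low value. They report only what shows in the picture. A call takes as long as a camera call. They do not tell look-alikes from the thing itself.
- ctrl.look_for(camera, thing): "pixel" ([column, row] in pixels, amid what is visible of it).
The state is a dict: "clock": time; "qpos": joint angles; "joint_vel": joint speeds; "tau": joint torques, N m; "eef_pos": TCP position; "tcp_rot": TCP orientation; "ft_force": force on the tool from outside, world axes, zero at the start; "wrist_torque": the same for the moment, N m; "opening": finger opening in m; "grasp_force": force on a finger pad.
Only numpy, scipy, OpenCV 4.12 (cv2) and the standard library are available. Lean on these libraries where they do the work, as an engineer would, in place of code of your own. Each camera call takes 0.05 s, during which the arm holds its last target. There are 200 camera calls.

## Working session

There is one attempt and no reset: what is moved stays moved. The work goes in short steps, Python scripts to look and compute and a tool call to move; the robot and the scene stay as the last step left them, time stands still between calls to the robot, and variables do not carry over. Pictures are saved under pics/ and viewed, at most 11 in all, crops included, and the job is handed in when it is done.

Besides the shell and the picture viewer there is one more tool, called after "Emit:" as name([rows], argument=value, ...), one row to a line, values as JSON. apply_moves: Moves the arm, as the interface text tells. Shifts and turns lie within -1 to 1; 1 stands for 0.25 m of shift or 360 degrees of turn. Its arguments: {"type":"object","properties":{"deltas":{"type":"array"},"squeeze":{"type":"number"}},"required":["deltas"]}

```bash
mkdir -p pics; ls; python3 - <<'E'
from workcell import ctrl
import cv2, numpy as np
s=ctrl.read_state(); print({k:np.round(v,3).tolist() for k,v in s.items()})
ims=[]
for c in ("top","side"):
    im,d=ctrl.snapshot(c); np.savez(f"pics/{c}0.npz",im=im,d=d); cv2.imwrite(f"pics/{c}0.png",im)
    p=ctrl.camera_params(c); print(c,{k:np.round(v,3).tolist() for k,v in p.items()})
    for t in ("tub_center","tray_center","lid_center","slide_box_center","jar_a","timer","beaker"):
        print(t,[(np.round(r["pixel"]).tolist(),round(r["score"],2)) for r in ctrl.look_for(c,t)[:3]])
print(ctrl.camera_params("wrist"))
E
```

```text
pics
{'clock': 0.0, 'qpos': [-1.221, 0.333, -0.065, 1.461, 0.022, 1.35, -0.088], 'joint_vel': [0.0, -0.001, -0.002, 0.001, -0.002, -0.001, -0.001], 'tau': [-0.0, -62.546, 0.049, -39.161, 0.016, 0.01, 0.0], 'eef_pos': [0.227, 0.582, 0.231], 'tcp_rot': [0.185, 0.983, -0.001, -0.0], 'ft_force': [-0.083, -0.267, -0.446], 'wrist_torque': [0.034, 0.004, 0.023], 'grasp_force': 0.0, 'opening': 0.085}
top {'camera_matrix': [[546.904, 0.0, 318.399], [0.0, 546.904, 239.839], [0.0, 0.0, 1.0]], 'rvec': [2.154, -2.192, 0.117], 'tvec': [-0.066, 0.586, 1.258]}
tub_center [([390.0, 282.0], 0.76)]
tray_center [([214.0, 284.0], 0.61)]
lid_center [([303.0, 251.0], 0.93)]
slide_box_center [([398.0, 263.0], 0.91), ([445.0, 216.0], 0.64), ([213.0, 283.0], 0.17)]
jar_a [([231.0, 195.0], 0.97), ([394.0, 193.0], 0.93)]
timer [([257.0, 330.0], 0.67)]
beaker [([300.0, 158.0], 0.82)]
side {'camera_matrix': [[515.334, 0.0, 314.563], [0.0, 515.334, 246.891], [0.0, 0.0, 1.0]], 'rvec': [0.261, 2.964, -0.864], 'tvec': [0.575, 0.008, 1.096]}
tub_center [([340.0, 193.0], 0.71)]
tray_center []
lid_center [([322.0, 277.0], 0.85)]
slide_box_center [([265.0, 154.0], 0.92), ([321.0, 177.0], 0.71), ([382.0, 361.0], 0.24)]
jar_a [([263.0, 350.0], 0.78), ([248.0, 185.0], 0.62)]
timer [([424.0, 310.0], 0.97)]
beaker [([210.0, 289.0], 0.65)]
{'camera_matrix': array([[360.7596825 ,   0.        , 317.36896122],
       [  0.        , 360.7596825 , 240.06386641],
       [  0.        ,   0.        ,   1.        ]]), 'tool_from_camera': array([[-3.95835439e-04, -9.57036488e-01, -2.89967247e-01,
         7.45001861e-02],
       [ 9.99999909e-01, -3.33247276e-04, -2.65221681e-04,
         1.71151279e-04],
       [ 1.57196031e-04, -2.89967326e-01,  9.57036533e-01,
        -1.42586546e-01],
       [ 0.00000000e+00,  0.00000000e+00,  0.00000000e+00,
         1.00000000e+00]])}
```

View pics/top0.png

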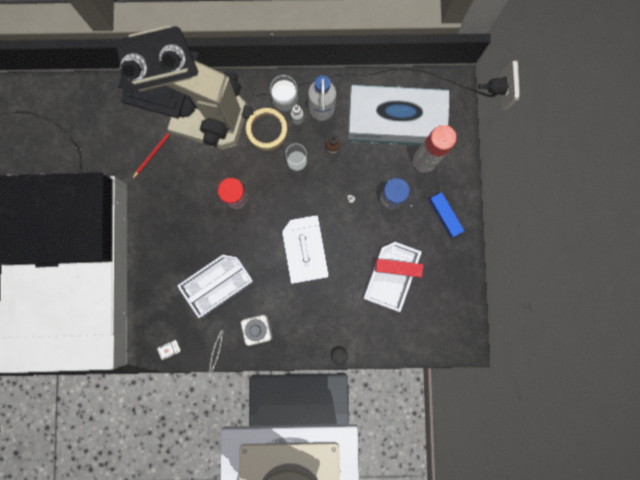

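View pics/side0.png

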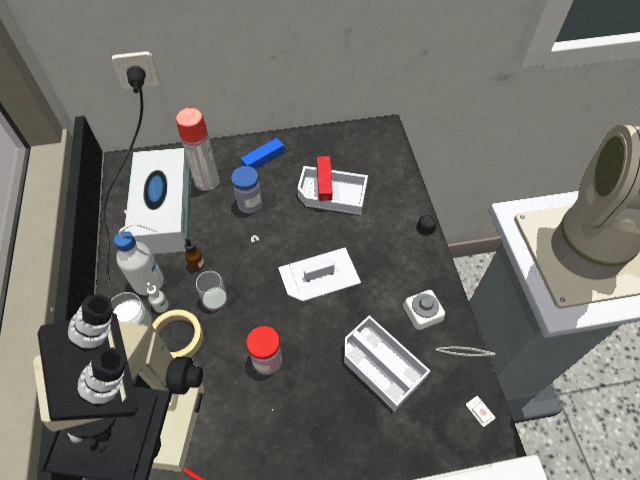

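The top view shows the tray at (214,284), the lid at (305,250), the tub with the red carton at (395,275), jars at (231,190) and (395,193), the timer at (256,330), the beaker at (297,157) and a loose blue carton at (446,215), which is the decoy. The side view agrees: tub (335,190), lid (320,275), tray (385,362).

```bash
cat > h.py <<'E'
import cv2, numpy as np
from scipy.optimize import minimize
from scipy.spatial.transform import Rotation as R
from workcell import ctrl
PENT=np.array([[-75,-45],[75,-45],[75,21],[51,45],[-75,45]])/1000
def rect(a,b): return np.array([[-a,-b],[a,-b],[a,b],[-a,b]])/2
# parts: list of (polygon, z0, z1)
SHAPE={"tub":[(PENT,0,.032)],"tray":[(PENT,0,.038)],"lid":[(PENT,0,.006),(rect(.064,.012),.006,.040)],
       "box":[(rect(.030,.106),0,.028)]}
def cam(name,st=None):
    p=ctrl.camera_params(name); K=p["camera_matrix"]
    if name=="wrist":
        T=np.eye(4); T[:3,:3]=R.from_quat(st["tcp_rot"]).as_matrix(); T[:3,3]=st["eef_pos"]
        M=np.linalg.inv(T@p["tool_from_camera"])
    else:
        M=np.eye(4); M[:3,:3]=cv2.Rodrigues(np.array(p["rvec"],float))[0]; M[:3,3]=np.ravel(p["tvec"])
    return K,M
def proj(P,K,M):
    q=(P@M[:3,:3].T+M[:3,3])@K.T; return q[:,:2]/q[:,2:]
def ray(px,z,K,M):
    d=M[:3,:3].T@np.linalg.inv(K)@[px[0],px[1],1]; o=-M[:3,:3].T@M[:3,3]
    return o+d*(z-o[2])/d[2]
def verts(poly,z0,z1,x,y,a,zb):
    c,s=np.cos(a),np.sin(a); q=poly@np.array([[c,s],[-s,c]])+[x,y]
    return np.vstack([np.c_[q,np.full(len(q),z+zb)] for z in(z0,z1)])
S=4
def render(v,K,M,shape):
    m=np.zeros((shape[0],shape[1]),np.uint8)
    for x,y,a,zb,parts in v:
        for p in parts:
            h=cv2.convexHull(proj(verts(*p,x,y,a,zb),K,M).astype(np.float32))
            cv2.fillPoly(m,[np.round(h*16).astype(np.int32)],255,cv2.LINE_AA,4)
    return m.astype(float)/255
def blob(mask,px):
    n,l,st,_=cv2.connectedComponentsWithStats(mask.astype(np.uint8))
    ys,xs=np.nonzero(l); k=np.argmin((xs-px[0])**2+(ys-px[1])**2); c=(l==l[ys[k],xs[k]]).astype(np.uint8)
    o=np.zeros_like(c); cv2.drawContours(o,cv2.findContours(c,0,2)[0],-1,1,-1); return o.astype(float)
def fit(views,name,zb,g,fixed=()):
    """views: (mask,K,M); g: (x,y,a) -> best pose, cost"""
    sc=np.array([.005,.005,.05])
    f=lambda u:sum(np.abs(m-render([(*(np.array(g)+u*sc),zb,SHAPE[name])]+list(fixed),K,M,m.shape)).sum()/m.sum() for m,K,M in views)
    r=minimize(f,np.zeros(3),method="Nelder-Mead",options=dict(initial_simplex=np.vstack([-np.ones(3)*.5,np.eye(3)*2]),xatol=.01,fatol=1e-5))
    return np.array(g)+r.x*sc,r.fun
def fit360(views,name,zb,xy,step=45,sym=360):
    c=[fit(views,name,zb,(*xy,np.radians(a))) for a in np.arange(0,sym,step)]
    return sorted(c,key=lambda t:t[1])[:2]
E
python3 - <<'E'
from h import *
V={}
for c in("top","side"):
    z=np.load(f"pics/{c}0.npz"); V[c]=(z["im"],z["d"],*cam(c))
guess={"tub":((390,282),(340,193)),"tray":((214,284),(384,362)),"lid":((303,251),(322,277)),"box":((398,268),(323,177))}
for n,(pt,ps) in guess.items():
    views=[];zb=.032 if n=="box" else 0
    for c,px in(("top",pt),("side",ps)):
        im,d,K,M=V[c]; mx=im.max(2).astype(int); mk=mx>105
        if n=="box": mk=(im[...,2].astype(int)-im[...,1]>50)
        views.append((blob(mk,px),K,M))
    xy=ray(pt,zb+.02,*V["top"][2:])[:2]
    # tub mask includes carton: handled roughly
    for v,tag in((views[:1],"top"),(views[1:],"side"),(views,"both")):
        for p,f in fit360(v,n,zb,xy,45,180 if n=="box" else 360)[:2]: print(n,tag,np.round(p[:2],4),round(np.degrees(p[2]),1),round(f,3))
for n,pt,h in(("jar_a",(231,190),.098),("jar_b",(396,190),.098),("timer",(256,330),.044),("beaker",(297,157),.07)):
    print(n,np.round(ray(pt,h,*V["top"][2:]),3))
for c in V: print(c,"tcp px",proj(np.array([[.228,.582,.231]]),*V[c][2:]))
im,d,K,M=V["top"]
P=np.c_[np.indices((480,640))[::-1].reshape(2,-1).T*1.,np.ones(307200)]
W=((P@np.linalg.inv(K).T*d.reshape(-1,1))-M[:3,3])@M[:3,:3]; W=W.reshape(480,640,3)
for q in((50,220),(60,310),(120,250),(120,350),(300,300),(350,100)): print(q,np.round(W[q[1],q[0]],3))
E
```

```text
tub top [ 0.5008 -0.2495] -21.4 0.064
tub top [ 0.5008 -0.2496] -21.4 0.064
tub side [ 0.5029 -0.2469] -21.7 0.098
tub side [ 0.5023 -0.2483] -22.9 0.1
tub both [ 0.5014 -0.2494] 338.6 0.173
tub both [ 0.5011 -0.2494] -21.4 0.174
tray top [0.4889 0.1674] 303.0 0.027
tray top [0.4891 0.1675] 303.5 0.027
tray side [0.4898 0.1667] -56.8 0.039
tray side [0.4893 0.1675] 303.7 0.041
tray both [0.4896 0.167 ] 303.3 0.067
tray both [0.4891 0.1677] 303.5 0.072
lid top [ 0.567  -0.0419] 8.6 0.031
lid top [ 0.5661 -0.0418] 9.5 0.035
lid side [ 0.5687 -0.0401] 9.0 0.046
lid side [ 0.5684 -0.0408] 8.0 0.05
lid both [ 0.5678 -0.0418] 369.1 0.088
lid both [ 0.5678 -0.0419] 9.0 0.088
box top [ 0.5155 -0.2615] 171.3 0.121
box top [ 0.5159 -0.2616] 171.7 0.121
box side [ 0.5175 -0.2581] -9.9 0.124
box side [ 0.517  -0.2605] 170.5 0.141
box both [ 0.5162 -0.2605] 171.3 0.273
box both [ 0.5161 -0.2606] -8.8 0.274
jar_a [0.694 0.119 0.098]
jar_b [ 0.688 -0.253  0.098]
timer [0.379 0.07  0.044]
beaker [ 0.775 -0.03   0.07 ]
top tcp px [[-21.55153548 420.65869674]]
side tcp px [[720.29162161 607.85886244]]
(50, 220) [0.624 0.492 0.161]
(60, 310) [0.433 0.492 0.102]
(120, 250) [0.567 0.379 0.058]
(120, 350) [0.34  0.376 0.056]
(300, 300) [ 0.445 -0.03   0.005]
(350, 100) [ 0.913 -0.157  0.06 ]
```

```bash
cat > mv.py <<'E'
from h import *
def legs(wps,st=None,start=None):
    """wps: (x,y,z,yaw of tool y in deg), tool down; prints per leg turn z and shift in tool units + rows needed"""
    if start is None:
        st=st or ctrl.read_state(); Q=R.from_quat(st["tcp_rot"]); p=np.array(st["eef_pos"])
    else:
        p=np.array(start[:3]); Q=down(start[3])
    for w in wps:
        Q2=down(w[3]); d=Q.as_matrix().T@(np.array(w[:3])-p); r=(Q.inv()*Q2).as_rotvec()
        n=max(np.linalg.norm(d)/.0625,np.degrees(np.linalg.norm(r))/10.7)
        print("turn",np.round(r/2/np.pi,3).tolist(),"shift",np.round(d/.25,3).tolist(),"rows",round(n,1))
        p,Q=np.array(w[:3]),Q2
def down(a):
    a=np.radians(a); y=np.array([np.cos(a),np.sin(a),0]); z=np.array([0,0,-1.]); x=np.cross(y,z)
    return R.from_matrix(np.c_[x,y,z])
def pose():
    st=ctrl.read_state(); m=R.from_quat(st["tcp_rot"]).as_matrix()
    print("t",round(st["clock"],2),"tcp",np.round(st["eef_pos"],4),"yaw_y",round(np.degrees(np.arctan2(m[1,1],m[0,1])),2),"zax",np.round(m[:,2],3),"op",round(st["opening"],4),"grip",np.round(st["grasp_force"],1),"F",np.round(st["ft_force"],1)); return st
E
python3 - <<'E'
from mv import *
pose()
legs([(.42,.42,.26,49),(.50,.19,.26,30),(.51,-.04,.26,10),(.516,-.2605,.20,-8.8)])
E
```

```text
t 0.8 tcp [0.2276 0.5821 0.2314] yaw_y 68.64 zax [-0.  0. -1.] op 0.0856 grip 0.0 F [-1.1 -0.9 -0.4]
turn [0.0, -0.0, 0.055] shift [-0.953, -0.324, -0.115] rows 4.1
turn [0.0, 0.0, 0.053] shift [-0.845, -0.484, 0.0] rows 3.9
turn [0.0, 0.0, 0.056] shift [-0.817, -0.425, 0.0] rows 3.7
turn [0.0, 0.0, 0.052] shift [-0.873, -0.13, 0.24] rows 3.7
```

Emit:
apply_moves([
  [[0,0,0.055],[-0.953,-0.324,-0.115],85],
  [[0,0,0.055],[-0.953,-0.324,-0.115],85],
  [[0,0,0.055],[-0.953,-0.324,-0.115],85],
  [[0,0,0.055],[-0.953,-0.324,-0.115],85],
  [[0,0,0.055],[-0.953,-0.324,-0.115],85],
])

```text
clock: 1.42
eef_pos: [0.4248, 0.4155, 0.261]
tcp_rot: [0.356, 0.935, 0.0, 0.001]
ft_force: [-0.8, 0.8, 0.3]
opening: 0.0854
grasp_force: 0.0
```

Emit:
apply_moves([
  [[0,0,0.053],[-0.845,-0.484,0],85],
  [[0,0,0.053],[-0.845,-0.484,0],85],
  [[0,0,0.053],[-0.845,-0.484,0],85],
  [[0,0,0.053],[-0.845,-0.484,0],85],
])

```text
clock: 1.92
eef_pos: [0.4996, 0.1883, 0.2602]
tcp_rot: [0.502, 0.865, 0.0, 0.0]
ft_force: [1.6, 0.6, -0.0]
opening: 0.0849
grasp_force: 0.0
```

Emit:
apply_moves([
  [[0,0,0.056],[-0.817,-0.425,0],85],
  [[0,0,0.056],[-0.817,-0.425,0],85],
  [[0,0,0.056],[-0.817,-0.425,0],85],
  [[0,0,0.056],[-0.817,-0.425,0],85],
])

```text
clock: 2.42
eef_pos: [0.5083, -0.0426, 0.2603]
tcp_rot: [0.646, 0.763, 0.0, 0.0]
ft_force: [1.0, 0.2, -0.3]
opening: 0.0849
grasp_force: 0.0
```

Emit:
apply_moves([
  [[0,0,0.052],[-0.873,-0.13,0.24],85],
  [[0,0,0.052],[-0.873,-0.13,0.24],85],
  [[0,0,0.052],[-0.873,-0.13,0.24],85],
  [[0,0,0.052],[-0.873,-0.13,0.24],85],
  [[0,0,0.052],[-0.873,-0.13,0.24],85],
])

```text
clock: 3.05
eef_pos: [0.5117, -0.2636, 0.199]
tcp_rot: [0.763, 0.647, -0.001, -0.0]
ft_force: [-0.0, 0.2, 1.2]
opening: 0.0852
grasp_force: 0.0
```

```bash
cat >> mv.py <<'E'
def wrist(tag,overlay=()):
    st=pose(); im,d=ctrl.snapshot("wrist"); K,M=cam("wrist",st); np.savez(f"pics/{tag}.npz",im=im,d=d,K=K,M=M)
    o=im.copy()
    for n,x,y,a,zb in overlay:
        for p in SHAPE[n]:
            v=proj(verts(*p,x,y,np.radians(a),zb),K,M); k=len(v)//2
            for q in(v[:k],v[k:]): cv2.polylines(o,[np.round(q).astype(np.int32)],True,(0,200,0),1)
    cv2.imwrite(f"pics/{tag}.png",o); return im,d,K,M
E
python3 - <<'E'
from mv import *
wrist("w1",[("tub",.5012,-.2495,-21.4,0),("box",.516,-.2605,-8.8,.032)])
E
```

```text
t 3.05 tcp [ 0.5117 -0.2636  0.199 ] yaw_y -9.38 zax [-0.002 -0.001 -1.   ] op 0.0852 grip 0.0 F [-0.   0.2  1.2]
```

View pics/w1.png

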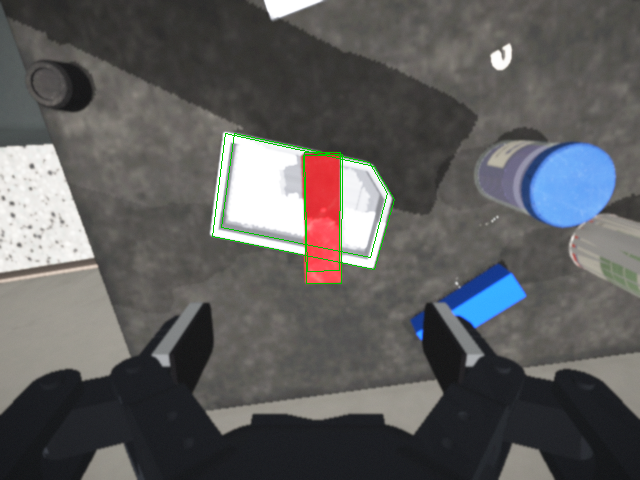

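The wrist view shows the tub (about (300,200)) and red carton (about (322,215)) on the fitted outlines to within 1–2 px. The blue carton at (470,300) is the decoy.

```bash
python3 - <<'E'
from mv import *
z=np.load("pics/w1.npz"); im,K,M=z["im"],z["K"],z["M"]
red=im[...,2].astype(int)-im[...,1]>50
b,f=fit([(blob(red,(322,215)),K,M)],"box",.032,(.516,-.2605,-.154)); print("box",np.round(b,4),np.degrees(b[2]),f)
g=(im.max(2)>115)
t,f=fit([(blob(g,(260,190)),K,M)],"tub",0,(.5012,-.2495,-.3735),[(*b,.032,SHAPE["box"])]); print("tub",np.round(t,4),np.degrees(t[2]),f)
legs([(b[0],b[1],.10,np.degrees(b[2])),(b[0],b[1],.037,np.degrees(b[2]))])
E
```

```text
box [ 0.515  -0.2603 -0.1422] -8.150209880228442 0.04490006018562514
tub [ 0.4994 -0.2482 -0.375 ] -21.484502748668987 0.04353071261676398
turn [-0.0, 0.0, -0.003] shift [0.006, 0.009, 0.398] rows 1.6
turn [0.0, 0.0, 0.0] shift [0.0, 0.0, 0.252] rows 1.0
```

Emit:
apply_moves([
  [[0,0,-0.003],[0.006,0.009,0.398],50],
  [[0,0,-0.003],[0.006,0.009,0.398],50],
  [[0,0,-0.003],[0.006,0.009,0.398],50],
  [[0,0,-0.003],[0.006,0.009,0.398],50],
])

```text
clock: 3.6
eef_pos: [0.5166, -0.2593, 0.1024]
tcp_rot: [0.755, 0.656, 0.001, 0.001]
ft_force: [0.5, 0.1, 1.3]
opening: 0.0498
grasp_force: 0.0
```

```bash
python3 - <<'E'
from mv import *
pose(); legs([(.515,-.2603,.037,-8.3)])
E
```

```text
t 3.6 tcp [ 0.5166 -0.2593  0.1024] yaw_y -7.97 zax [ 0.002 -0.    -1.   ] op 0.0498 grip 0.0 F [0.5 0.1 1.3]
turn [0.0, -0.0, 0.001] shift [-0.005, -0.006, 0.261] rows 1.0
```

Emit:
apply_moves([
  [[0,0,0.001],[-0.005,-0.006,0.13],50],
  [[0,0,0.001],[-0.005,-0.006,0.261],50],
  [[0,0,0.001],[-0.005,-0.006,0.261],50],
  [[0,0,0.001],[-0.005,-0.006,0.261],20],
  [[0,0,0.001],[-0.005,-0.006,0.261],20],
], squeeze=35)

```text
clock: 4.22
eef_pos: [0.5153, -0.2613, 0.0377]
tcp_rot: [0.757, 0.654, 0.001, 0.001]
ft_force: [-1.1, 0.3, 8.8]
opening: 0.0293
grasp_force: 35.2
```

Emit:
apply_moves([
  [[0,0,0],[0,0,0],20],
  [[0,0,0],[0,0,0],20],
  [[0,0,0],[0,0,-0.1],20],
  [[0,0,0],[0,0,-0.3],20],
  [[0,0,0],[0,0,-0.3],20],
])

```text
clock: 4.85
eef_pos: [0.5162, -0.2622, 0.1151]
tcp_rot: [0.757, 0.653, 0.002, 0.003]
ft_force: [-0.5, 0.5, -2.0]
opening: 0.0292
grasp_force: 35.3
```

```bash
python3 - <<'E'
from mv import *
pose(); legs([(.43,-.085,.12,-4),(.43,-.085,.007,-4)])
E
```

```text
t 4.85 tcp [ 0.5162 -0.2622  0.1151] yaw_y -8.42 zax [ 0.008 -0.002 -1.   ] op 0.0292 grip 35.3 F [-0.5  0.5 -2. ]
turn [0.001, 0.0, -0.012] shift [0.651, -0.445, -0.023] rows 3.2
turn [0.0, 0.0, 0.0] shift [0.0, 0.0, 0.452] rows 1.8
```

Emit:
apply_moves([
  [[0,0,-0.012],[0.651,-0.445,-0.01],20],
  [[0,0,-0.012],[0.651,-0.445,-0.01],20],
  [[0,0,-0.012],[0.651,-0.445,-0.01],20],
  [[0,0,-0.012],[0.651,-0.445,-0.01],20],
  [[0,0,-0.012],[0.651,-0.445,-0.01],20],
])

```text
clock: 5.48
eef_pos: [0.4277, -0.0832, 0.1132]
tcp_rot: [0.731, 0.682, 0.001, 0.0]
ft_force: [0.6, 0.5, -1.0]
opening: 0.0294
grasp_force: 35.4
```

```bash
python3 - <<'E'
from mv import *
pose(); legs([(.43,-.085,.007,-4)])
E
```

```text
t 5.47 tcp [ 0.4277 -0.0832  0.1132] yaw_y -4.01 zax [ 0.001  0.001 -1.   ] op 0.0294 grip 35.4 F [ 0.6  0.5 -1. ]
turn [0.0, -0.0, -0.0] shift [-0.007, 0.009, 0.425] rows 1.7
```

Emit:
apply_moves([
  [[0,0,0],[0,0,0.18],20],
  [[0,0,0],[0,0,0.34],20],
  [[0,0,0],[0,0,0.4],20],
  [[0,0,0],[0,0,0.426],20],
  [[0,0,0],[0,0,0.428],20],
])

```text
clock: 6.1
eef_pos: [0.4282, -0.0841, 0.0064]
tcp_rot: [0.732, 0.681, 0.0, 0.0]
ft_force: [-0.5, 0.6, -0.3]
opening: 0.0289
grasp_force: 35.4
```

Emit:
apply_moves([
  [[0,0,0],[0,0,0],20],
  [[0,0,0],[0,0,0],50],
  [[0,0,0],[0,0,0],50],
  [[0,0,0],[0,0,-0.2],50],
  [[0,0,0],[0,0,-0.45],50],
])

```text
clock: 6.72
eef_pos: [0.4265, -0.0838, 0.1191]
tcp_rot: [0.732, 0.681, -0.001, -0.0]
ft_force: [1.8, 1.1, 0.7]
opening: 0.0498
grasp_force: 0.0
```

```bash
python3 - <<'E'
from mv import *
pose(); legs([(.44,.06,.20,20),(.485,.165,.20,33.3)])
E
```

```text
t 6.72 tcp [ 0.4265 -0.0838  0.1191] yaw_y -4.09 zax [-0.002 -0.001 -1.   ] op 0.0498 grip 0.0 F [1.8 1.1 0.7]
turn [-0.0, 0.0, -0.067] shift [0.577, 0.012, -0.324] rows 2.6
turn [0.0, 0.0, -0.037] shift [0.333, 0.313, 0.0] rows 1.8
```

Emit:
apply_moves([
  [[0,0,-0.067],[0.577,0.012,-0.324],50],
  [[0,0,-0.067],[0.577,0.012,-0.324],50],
  [[0,0,-0.067],[0.577,0.012,-0.324],50],
])

```text
clock: 7.1
eef_pos: [0.4409, 0.0628, 0.2012]
tcp_rot: [0.571, 0.821, 0.001, 0.0]
ft_force: [1.1, -0.4, -1.1]
opening: 0.05
grasp_force: 0.0
```

Emit:
apply_moves([
  [[0,0,-0.037],[0.333,0.313,0],34],
  [[0,0,-0.037],[0.333,0.313,0],34],
  [[0,0,-0.037],[0.333,0.313,0],34],
  [[0,0,-0.037],[0.333,0.313,0],34],
])

```text
clock: 7.6
eef_pos: [0.4856, 0.1644, 0.1992]
tcp_rot: [0.475, 0.88, -0.0, 0.0]
ft_force: [0.1, -0.9, 0.6]
opening: 0.034
grasp_force: 0.0
```

```bash
python3 - <<'E'
from mv import *
im,d,K,M=wrist("w2",[("tray",.4894,.1673,-56.7,0)])
c=proj(np.array([[.4894,.1673,.038]]),K,M)[0]; print(c)
g=(im.max(2)>115); m=blob(g,c); cv2.imwrite("pics/m.png",m*255); print(m.sum())
t,f=fit([(m,K,M)],"tray",0,(.4894,.1673,np.radians(-56.7))); print("tray",np.round(t,4),np.degrees(t[2]),f)
legs([(t[0],t[1],.07,np.degrees(t[2])+90),(t[0],t[1],.012,np.degrees(t[2])+90)])
E
```

```text
t 7.6 tcp [0.4856 0.1644 0.1992] yaw_y 33.31 zax [-0.    -0.001 -1.   ] op 0.034 grip 0.0 F [ 0.1 -0.9  0.6]
[323.39266947 220.16345989]
17816.0
tray [ 0.4873  0.1672 -0.9865] -56.523210730769826 0.017059131690395062
turn [-0.0, 0.0, -0.001] shift [0.007, 0.013, 0.517] rows 2.1
turn [0.0, 0.0, 0.0] shift [0.0, 0.0, 0.232] rows 0.9[ WARN:0@0.776] global loadsave.cpp:1063 imwrite_ Unsupported depth image for selected encoder is fallbacked to CV_8U.
```

View pics/w2.png

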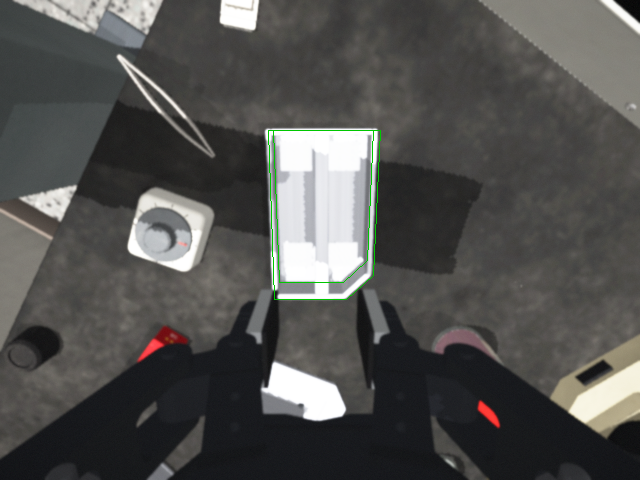

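The wrist view shows the tray upright and centred at (323,215), on the fitted outline, with the cut corner at lower right (358,285) and the spine clear for pinching.

Emit:
apply_moves([
  [[0,0,-0.001],[0.007,0.013,0.25],34],
  [[0,0,-0.001],[0.007,0.013,0.517],34],
  [[0,0,-0.001],[0.007,0.013,0.517],34],
  [[0,0,-0.001],[0.007,0.013,0.517],34],
])

```text
clock: 8.15
eef_pos: [0.4884, 0.168, 0.072]
tcp_rot: [0.472, 0.881, 0.001, 0.0]
ft_force: [0.8, 0.7, 0.6]
opening: 0.034
grasp_force: 0.0
```

```bash
python3 - <<'E'
from mv import *
pose(); legs([(.4873,.1672,.013,33.48)])
E
```

```text
t 8.15 tcp [0.4884 0.168  0.072 ] yaw_y 33.64 zax [ 0.002  0.001 -1.   ] op 0.034 grip 0.0 F [0.8 0.7 0.6]
turn [0.0, 0.0, 0.0] shift [-0.0, -0.006, 0.236] rows 0.9
```

Emit:
apply_moves([
  [[0,0,0],[0,-0.004,0.13],34],
  [[0,0,0],[0,-0.004,0.236],34],
  [[0,0,0],[0,-0.004,0.236],34],
  [[0,0,0],[0,-0.004,0.236],5],
  [[0,0,0],[0,-0.004,0.236],5],
], squeeze=60)

```text
clock: 8.78
eef_pos: [0.4882, 0.1685, 0.0136]
tcp_rot: [0.472, 0.882, 0.002, 0.001]
ft_force: [-1.7, -0.7, 8.2]
opening: 0.0112
grasp_force: 60.3
```

Emit:
apply_moves([
  [[0,0,0],[0,0,0],5],
  [[0,0,0],[0,0,0],5],
  [[0,0,0],[0,0,0],5],
])

```text
clock: 9.15
eef_pos: [0.4882, 0.1684, 0.0136]
tcp_rot: [0.472, 0.882, 0.002, 0.001]
ft_force: [-2.3, -1.6, 7.8]
opening: 0.0108
grasp_force: 60.2
```

```bash
python3 - <<'E'
from mv import *
pose()
E
```

```text
t 9.15 tcp [0.4882 0.1684 0.0136] yaw_y 33.7 zax [ 0.003  0.002 -1.   ] op 0.0108 grip 60.2 F [-2.3 -1.6  7.8]
```

Emit:
apply_moves([
  [[0,0,0],[0,0,-0.06],5],
  [[0,0,0],[0,0,-0.2],5],
  [[0,0,0],[0,0,-0.36],5],
  [[0,0,0],[0,0,-0.5],5],
  [[0,0,0],[0,0,-0.5],5],
])

```text
clock: 9.78
eef_pos: [0.4883, 0.1684, 0.1399]
tcp_rot: [0.472, 0.882, 0.003, 0.001]
ft_force: [-0.0, 0.2, -2.7]
opening: 0.0107
grasp_force: 59.0
```

```bash
python3 - <<'E'
from mv import *
pose()
vs={n:[] for n in("tub","box","lid")}
for c in("top","side"):
    im,d=ctrl.snapshot(c); np.savez(f"pics/{c}1.npz",im=im,d=d); K,M=cam(c)
    mx=im.max(2)>105; red=im[...,2].astype(int)-im[...,1]>50
    for n,p,m in(("tub",(.5012,-.2494,.02),mx),("box",(.428,-.084,.02),red),("lid",(.567,-.042,.01),mx)):
        vs[n].append((blob(m,proj(np.array([p]),K,M)[0]),K,M))
for n,g in(("tub",(.5012,-.2494,-.374)),("box",(.428,-.084,-.07)),("lid",(.5675,-.0418,.158))):
    for tag,v in(("top",vs[n][:1]),("side",vs[n][1:]),("both",vs[n])):
        p,f=fit(v,n,0,g); print(n,tag,np.round(p[:2],4),round(np.degrees(p[2]),2),round(f,3))
im,d,K,M=wrist("w3")
legs([(.50,-.02,.135,50),(.4995,-.2485,.135,68.5)])
E
```

```text
t 9.78 tcp [0.4883 0.1684 0.1399] yaw_y 33.7 zax [ 0.005  0.003 -1.   ] op 0.0107 grip 59.0 F [-0.   0.2 -2.7]
tub top [ 0.5008 -0.2492] -21.25 0.026
tub side [ 0.5024 -0.2467] -21.8 0.041
tub both [ 0.5016 -0.2493] -21.41 0.091
box top [ 0.4288 -0.0824] -3.61 0.065
box side [ 0.438  -0.0949] -20.23 0.928
box both [ 0.4292 -0.0833] -4.63 1.27
lid top [ 0.566  -0.0416] 9.6 0.034
lid side [ 0.5684 -0.0408] 8.46 0.047
lid both [ 0.5676 -0.042 ] 9.01 0.088
t 9.88 tcp [0.4864 0.1678 0.1364] yaw_y 33.72 zax [ 0.     0.001 -1.   ] op 0.0107 grip 59.0 F [-0.3  0.3 -4.1]
turn [-0.0, -0.0, -0.045] shift [-0.655, -0.37, 0.002] rows 3.0
turn [0.0, 0.0, -0.051] shift [-0.586, -0.701, 0.0] rows 3.7
```

View pics/w3.png

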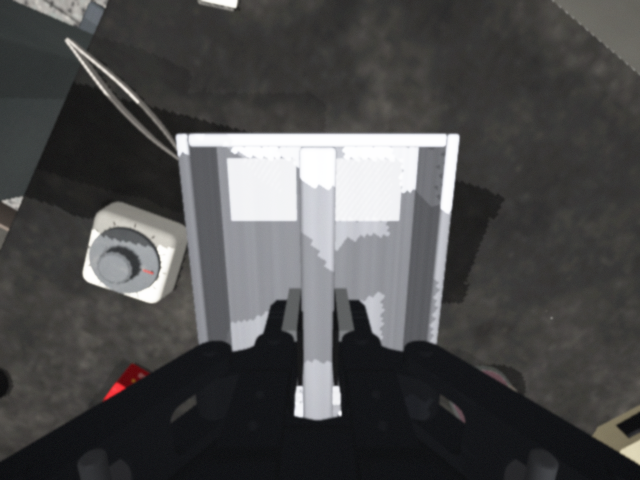

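The wrist view shows the tray hanging level and square in the fingers: far rim corners at (178,134) and (458,134), spine between the pads, slides in place.

Emit:
apply_moves([
  [[0,0,-0.009],[-0.13,-0.07,0],5],
  [[0,0,-0.02],[-0.29,-0.16,0],5],
  [[0,0,-0.031],[-0.45,-0.25,0],5],
  [[0,0,-0.042],[-0.61,-0.34,0],5],
  [[0,0,-0.045],[-0.655,-0.37,0],5],
])

```text
clock: 10.55
eef_pos: [0.4996, -0.0233, 0.135]
tcp_rot: [0.344, 0.939, -0.001, -0.001]
ft_force: [0.6, 0.4, -2.9]
opening: 0.011
grasp_force: 59.0
```

Emit:
apply_moves([
  [[0,0,-0.008],[-0.09,-0.12,0],5],
  [[0,0,-0.02],[-0.22,-0.27,0],5],
  [[0,0,-0.032],[-0.36,-0.43,0],5],
  [[0,0,-0.044],[-0.49,-0.59,0],5],
  [[0,0,-0.051],[-0.586,-0.701,0],5],
])

```text
clock: 11.18
eef_pos: [0.4984, -0.2504, 0.1348]
tcp_rot: [0.188, 0.982, -0.0, -0.001]
ft_force: [-0.4, -0.1, -2.7]
opening: 0.0108
grasp_force: 59.0
```

Emit:
apply_moves([
  [[0,0,0],[0,0,0.1],5],
  [[0,0,0],[0,0,0.2],5],
  [[0,0,0],[0,0,0.24],5],
  [[0,0,0],[0,0,0.24],5],
])

```text
clock: 11.68
eef_pos: [0.4992, -0.2479, 0.0752]
tcp_rot: [0.188, 0.982, -0.0, -0.001]
ft_force: [0.8, 0.3, -3.3]
opening: 0.0111
grasp_force: 58.9
```

```bash
python3 - <<'E'
from mv import *
K=ctrl.camera_params("wrist")["camera_matrix"]; T=ctrl.camera_params("wrist")["tool_from_camera"]; M=np.linalg.inv(T)
for q in((177,133),(459,133)): print(np.round(ray(q,-.0244,K,M),4))
for i in range(3): pose(); ctrl.snapshot("top")
legs([(.4997,-.2483,.075,68.5)])
E
```

```text
[ 0.0738 -0.0439 -0.0244]
[ 0.0738  0.0446 -0.0244]
t 11.68 tcp [ 0.4992 -0.2479  0.0752] yaw_y 68.29 zax [-0.002  0.    -1.   ] op 0.0111 grip 58.9 F [ 0.8  0.3 -3.3]
t 11.72 tcp [ 0.4998 -0.2481  0.0761] yaw_y 68.28 zax [-0.001 -0.    -1.   ] op 0.0109 grip 58.9 F [-0.1  0.2 -3.1]
t 11.78 tcp [ 0.5001 -0.2483  0.0766] yaw_y 68.28 zax [ 0.001 -0.    -1.   ] op 0.0108 grip 58.9 F [-0.2  0.4 -2.8]
turn [0.0, 0.0, -0.001] shift [0.002, -0.001, 0.007] rows 0.0
```

Emit:
apply_moves([
  [[0,0,-0.001],[0.003,0,0.05],5],
  [[0,0,-0.001],[0.003,0,0.09],5],
  [[0,0,-0.001],[0.003,0,0.11],5],
  [[0,0,-0.001],[0.003,0,0.12],5],
  [[0,0,-0.001],[0.003,0,0.123],5],
])

```text
clock: 12.45
eef_pos: [0.499, -0.2479, 0.0456]
tcp_rot: [0.185, 0.983, 0.0, -0.0]
ft_force: [-5.5, 3.6, 9.0]
opening: 0.0107
grasp_force: 60.9
```

Emit:
apply_moves([
  [[0,0,0],[0,0,0],5],
])

```text
clock: 12.58
eef_pos: [0.4991, -0.2479, 0.0456]
tcp_rot: [0.185, 0.983, 0.0, -0.0]
ft_force: [-3.2, 1.1, 3.8]
opening: 0.0109
grasp_force: 60.0
```

```bash
python3 - <<'E'
from mv import *
wrist("w4",[("tub",.4997,-.2483,-21.5,0)])
E
```

```text
t 12.57 tcp [ 0.4991 -0.2479  0.0456] yaw_y 68.63 zax [ 0.  0. -1.] op 0.0109 grip 60.0 F [-3.2  1.1  3.8]
```

View pics/w4.png

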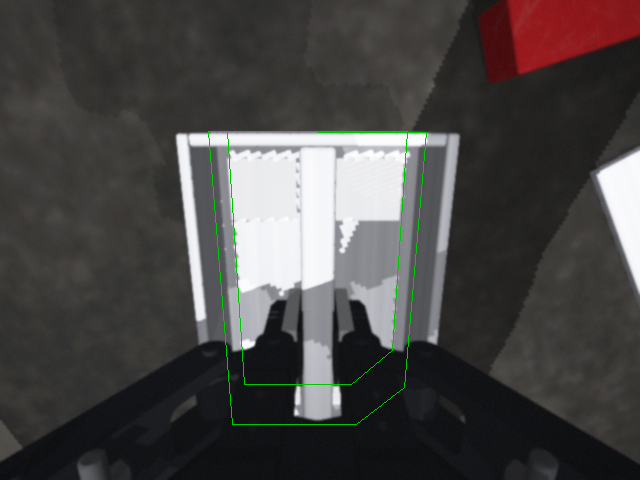

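The tray rests on the tub at the expected height (TCP 0.0456). The tub is hidden beneath it in this view, with far rim corners at (178,134) and (458,134). I'll release the tray and check from above.

Emit:
apply_moves([
  [[0,0,0],[0,0,0],34],
  [[0,0,0],[0,0,0],34],
  [[0,0,0],[0,0,-0.2],34],
  [[0,0,0],[0,0,-0.45],34],
  [[0,0,0],[0,0,-0.6],34],
])

```text
clock: 13.25
eef_pos: [0.4999, -0.2485, 0.1984]
tcp_rot: [0.185, 0.983, -0.0, 0.002]
ft_force: [0.1, 0.4, -0.2]
opening: 0.0339
grasp_force: 0.0
```

```bash
cat > chk.py <<'E'
from mv import *
def white(im): return (im.max(2)>105)&(im[...,2].astype(int)-im[...,1]<50)
E
python3 - <<'E'
from chk import *
im,d,K,M=wrist("w5",[("tub",.4997,-.2483,-21.5,0),("tray",.4997,-.2483,-21.5,.032)])
legs([(.53,-.15,.20,85),(.567,-.042,.20,99)])
E
```

```text
t 13.25 tcp [ 0.4999 -0.2485  0.1984] yaw_y 68.62 zax [ 0.003 -0.001 -1.   ] op 0.0339 grip 0.0 F [ 0.1  0.4 -0.2]
turn [-0.0, 0.001, -0.046] shift [0.039, 0.412, 0.01] rows 1.7
turn [0.0, 0.0, -0.039] shift [-0.11, 0.443, 0.0] rows 1.8
```

View pics/w5.png

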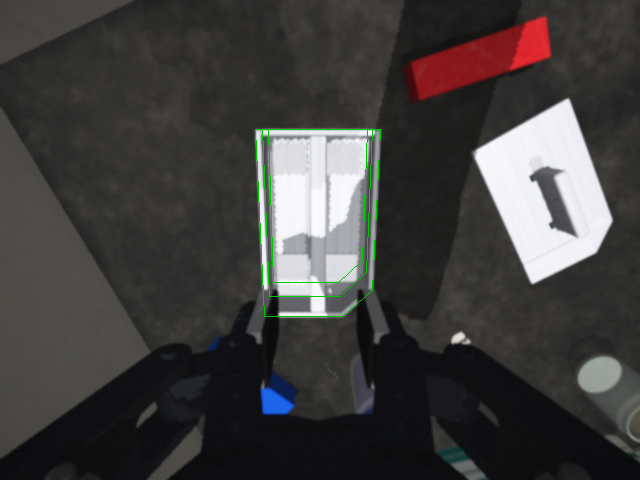

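The tray now sits on the tub, on the fitted outline, with cut over cut at (358,305). The carton lies flat at (480,58) and the lid is at (545,190). Next I'll go over the lid and recheck the stack with the fixed cameras.

Emit:
apply_moves([
  [[0,0,-0.046],[0.039,0.412,0.01],34],
  [[0,0,-0.046],[0.039,0.412,0.01],34],
  [[0,0,-0.046],[0.039,0.412,0.01],34],
])

```text
clock: 13.68
eef_pos: [0.5288, -0.1444, 0.1924]
tcp_rot: [0.038, 0.999, 0.001, 0.0]
ft_force: [0.0, 0.3, 0.3]
opening: 0.0334
grasp_force: 0.0
```

Emit:
apply_moves([
  [[0,0,-0.039],[-0.11,0.443,0],40],
  [[0,0,-0.039],[-0.11,0.443,0],40],
  [[0,0,-0.039],[-0.11,0.443,0],40],
  [[0,0,-0.039],[-0.11,0.443,0],40],
])

```text
clock: 14.18
eef_pos: [0.5641, -0.0419, 0.1926]
tcp_rot: [-0.079, 0.997, -0.0, -0.0]
ft_force: [-0.0, -0.2, 0.0]
opening: 0.0403
grasp_force: 0.0
```

```bash
python3 - <<'E'
from chk import *
im,d,K,M=wrist("w6",[("lid",.567,-.042,9.1,0)])
c=proj(np.array([[.53,-.06,.006]]),K,M)[0]
m=blob(white(im),c); cv2.imwrite("pics/m6.png",(m*255).astype(np.uint8))
t,f=fit([(m,K,M)],"lid",0,(.566,-.042,np.radians(9.1))); print("lid",np.round(t,4),np.degrees(t[2]),f)
legs([(t[0],t[1],.07,np.degrees(t[2])+90)])
for c in("top","side"):
    im,d=ctrl.snapshot(c); cv2.imwrite(f"pics/{c}2.png",im); K,M=cam(c)
    m=blob(white(im),proj(np.array([[.5012,-.2494,.05]]),K,M)[0])
    a=np.radians(-21.4); SHAPE["stack"]=[(PENT,0,.070)]
    p,f=fit([(m,K,M)],"stack",0,(.5012,-.2494,a)); print("stack",c,np.round(p,4),round(np.degrees(p[2]),2),round(f,3))
    tub={"top":(.5008,-.2492,np.radians(-21.25)),"side":(.5024,-.2467,np.radians(-21.8))}[c]
    p,f=fit([(m,K,M)],"tray",.032,(.5012,-.2494,a),[(*tub,0,SHAPE["tub"])]); print("tray",c,np.round(p,4),round(np.degrees(p[2]),2),round(f,3))
o=np.hstack([cv2.imread("pics/w6.png"),cv2.cvtColor(cv2.imread("pics/m6.png",0),cv2.COLOR_GRAY2BGR)]); cv2.imwrite("pics/w6b.png",cv2.resize(o,(800,300)))
E
```

```text
t 14.18 tcp [ 0.5641 -0.0419  0.1926] yaw_y 99.11 zax [-0.    -0.001 -1.   ] op 0.0403 grip 0.0 F [-0.  -0.2  0. ]
lid [ 0.5657 -0.0422  0.163 ] 9.337172042994634 0.015526740743339009
turn [-0.0, -0.0, -0.001] shift [-0.007, 0.0, 0.491] rows 2.0
stack top [ 0.5006 -0.25   -0.3597] -20.61 0.045
tray top [ 0.5014 -0.2485 -0.3736] -21.4 0.04
stack side [ 0.4904 -0.2431 -0.3374] -19.33 1.819
tray side [ 0.5032 -0.2281 -0.2091] -11.98 1.632
```

View pics/w6b.png

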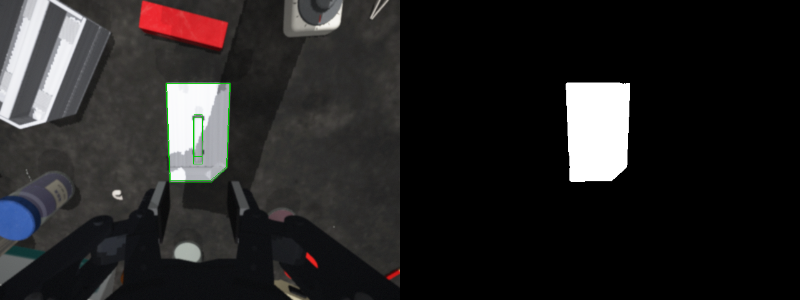

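The view shows the lid on its fitted outline, centred near (395,265) in full-size pixels, with the cut corner lower right and the grip bar up. The tray also matches the tub to under 1 mm in the top camera.

Emit:
apply_moves([
  [[0,0,0.0],[-0.007,0,0.24],34],
  [[0,0,0],[-0.007,0,0.491],34],
  [[0,0,0],[-0.007,0,0.491],34],
  [[0,0,0],[-0.007,0,0.491],34],
])

```text
clock: 14.82
eef_pos: [0.5672, -0.0409, 0.0724]
tcp_rot: [-0.08, 0.997, -0.0, 0.001]
ft_force: [0.2, -0.7, -0.6]
opening: 0.034
grasp_force: 0.0
```

```bash
python3 - <<'E'
from mv import *
pose(); legs([(.5657,-.0422,.014,99.3)])
E
```

```text
t 14.82 tcp [ 0.5672 -0.0409  0.0724] yaw_y 99.17 zax [ 0.002 -0.    -1.   ] op 0.034 grip 0.0 F [ 0.2 -0.7 -0.6]
turn [-0.0, 0.0, -0.0] shift [0.007, -0.004, 0.233] rows 0.9
```

Emit:
apply_moves([
  [[0,0,0],[0.005,-0.003,0.13],34],
  [[0,0,0],[0.005,-0.003,0.233],34],
  [[0,0,0],[0.005,-0.003,0.233],34],
  [[0,0,0],[0.005,-0.003,0.233],5],
  [[0,0,0],[0.005,-0.003,0.233],5],
])

```text
clock: 15.45
eef_pos: [0.5668, -0.0412, 0.0145]
tcp_rot: [-0.08, 0.997, 0.0, 0.002]
ft_force: [-1.3, -1.3, 6.9]
opening: 0.0109
grasp_force: 59.8
```

Emit:
apply_moves([
  [[0,0,0],[0,0,0],5],
  [[0,0,0],[0,0,0],5],
  [[0,0,0],[0,0,0],5],
])

```text
clock: 15.82
eef_pos: [0.5668, -0.0412, 0.0145]
tcp_rot: [-0.08, 0.997, 0.0, 0.002]
ft_force: [-0.7, -0.7, 7.1]
opening: 0.0111
grasp_force: 59.8
```

Emit:
apply_moves([
  [[0,0,0],[0,0,-0.06],5],
  [[0,0,0],[0,0,-0.2],5],
  [[0,0,0],[0,0,-0.36],5],
  [[0,0,0],[0,0,-0.56],5],
  [[0,0,0],[0,0,-0.56],5],
])

```text
clock: 16.45
eef_pos: [0.5673, -0.0413, 0.1572]
tcp_rot: [-0.08, 0.997, 0.0, 0.004]
ft_force: [0.7, -1.0, -2.7]
opening: 0.0109
grasp_force: 58.8
```

```bash
python3 - <<'E'
from mv import *
im,d,K,M=wrist("w7")
o=im.max(2); print([(r,np.nonzero(np.diff((o[r]>115).astype(int)))[0][:6].tolist()) for r in(180,220,260)],[ (c,np.nonzero(np.diff((o[:,c]>115).astype(int)))[0][:4].tolist()) for c in(250,317,390)])
legs([(.53,-.145,.155,84),(.4995,-.2482,.155,68.5)])
E
```

```text
t 16.45 tcp [ 0.5673 -0.0413  0.1572] yaw_y 99.21 zax [ 0.008  0.001 -1.   ] op 0.0109 grip 58.8 F [ 0.7 -1.  -2.7]
[(180, [10, 43, 73, 74, 209, 424]), (220, [212, 420]), (260, [216, 301, 304, 330, 333, 417])] [(250, [34, 127, 346]), (317, [51, 127, 234, 257]), (390, [128, 348])]
turn [0.0, 0.001, 0.042] shift [0.209, -0.387, -0.003] rows 1.8
turn [0.0, 0.0, 0.043] shift [0.078, -0.423, 0.0] rows 1.7
```

View pics/w7.png

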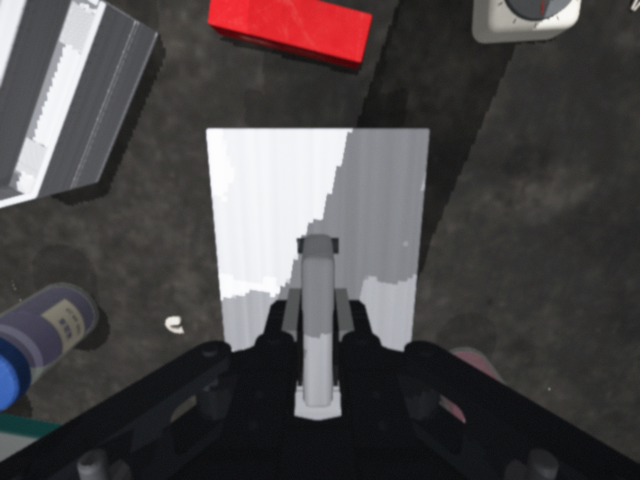

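The lid hangs level: far corners at (206,128) and (430,128), and the bar between the pads.

Emit:
apply_moves([
  [[0,0,0.01],[0.05,-0.09,0],5],
  [[0,0,0.021],[0.1,-0.19,0],5],
  [[0,0,0.032],[0.16,-0.29,0],5],
  [[0,0,0.042],[0.209,-0.387,0],5],
])

```text
clock: 17.0
eef_pos: [0.5276, -0.1474, 0.1516]
tcp_rot: [0.054, 0.999, -0.0, -0.0]
ft_force: [0.8, -0.8, -2.5]
opening: 0.0109
grasp_force: 58.6
```

Emit:
apply_moves([
  [[0,0,0.011],[0.02,-0.11,0],5],
  [[0,0,0.022],[0.04,-0.22,0],5],
  [[0,0,0.033],[0.06,-0.33,0],5],
  [[0,0,0.043],[0.078,-0.423,0],5],
  [[0,0,0.043],[0.078,-0.423,0.1],5],
])

```text
clock: 17.62
eef_pos: [0.4987, -0.2516, 0.1281]
tcp_rot: [0.188, 0.982, -0.001, 0.002]
ft_force: [0.3, 0.8, -3.3]
opening: 0.011
grasp_force: 58.8
```

Emit:
apply_moves([
  [[0,0,0],[0,0,0.08],5],
  [[0,0,0],[0,0,0.1],5],
  [[0,0,0],[0,0,0.1],5],
])

```text
clock: 18.0
eef_pos: [0.4986, -0.2484, 0.1019]
tcp_rot: [0.186, 0.983, -0.0, -0.0]
ft_force: [-0.8, 0.3, -2.6]
opening: 0.0109
grasp_force: 58.6
```

```bash
python3 - <<'E'
from mv import *
for i in range(3): pose(); ctrl.snapshot("top")
legs([(.5005,-.2485,.0845,68.6)])
E
```

```text
t 18.0 tcp [ 0.4986 -0.2484  0.1019] yaw_y 68.6 zax [-0. -0. -1.] op 0.0109 grip 58.6 F [-0.8  0.3 -2.6]
t 18.05 tcp [ 0.4989 -0.2485  0.1024] yaw_y 68.61 zax [ 0.001 -0.    -1.   ] op 0.0107 grip 58.6 F [-0.1 -0.2 -2.4]
t 18.1 tcp [ 0.4991 -0.2484  0.1026] yaw_y 68.62 zax [ 0.001 -0.    -1.   ] op 0.0108 grip 58.6 F [ 0.2 -0.3 -2.5]
turn [0.0, 0.0, 0.0] shift [-0.005, 0.002, 0.073] rows 0.3
```

Emit:
apply_moves([
  [[0,0,0],[-0.005,0.002,0.03],5],
  [[0,0,0],[-0.005,0.002,0.05],5],
  [[0,0,0],[-0.005,0.002,0.065],5],
  [[0,0,0],[-0.005,0.002,0.07],5],
  [[0,0,0],[-0.005,0.002,0.072],5],
])

```text
clock: 18.77
eef_pos: [0.4997, -0.2479, 0.0845]
tcp_rot: [0.185, 0.983, 0.0, -0.0]
ft_force: [-7.7, 3.7, 13.7]
opening: 0.0109
grasp_force: 61.1
```

Emit:
apply_moves([
  [[0,0,0],[0,0,0],5],
  [[0,0,0],[0,0,0],5],
])

```text
clock: 19.02
eef_pos: [0.4997, -0.2479, 0.0845]
tcp_rot: [0.185, 0.983, 0.0, -0.0]
ft_force: [-6.6, 3.5, 8.9]
opening: 0.011
grasp_force: 60.5
```

Emit:
apply_moves([
  [[0,0,0],[0,0,0],34],
  [[0,0,0],[0,0,0],34],
  [[0,0,0],[0,0,-0.2],34],
  [[0,0,0],[0,0,-0.4],34],
  [[0,0,0],[0,0,-0.6],34],
])

```text
clock: 19.65
eef_pos: [0.4998, -0.2481, 0.2354]
tcp_rot: [0.185, 0.983, -0.0, 0.0]
ft_force: [0.4, 1.5, 0.3]
opening: 0.0341
grasp_force: 0.0
```

Emit:
apply_moves([
  [[0,0,0],[0.2,0.4,0],34],
  [[0,0,0],[0.2,0.7,0],34],
  [[0,0,0],[0.2,1,0],34],
  [[0,0,0],[0.2,1,0],34],
  [[0,0,0],[0.2,1,0],34],
])

```text
clock: 20.27
eef_pos: [0.545, 0.0084, 0.2333]
tcp_rot: [0.182, 0.983, 0.0, -0.0]
ft_force: [-0.2, -0.1, -0.4]
opening: 0.0339
grasp_force: 0.0
```

```bash
python3 - <<'E'
from chk import *
pose(); crops=[]
P=(.5010,-.2489,np.radians(-21.4))
for c in("top","side"):
    im,d=ctrl.snapshot(c); K,M=cam(c)
    m=blob(white(im),proj(np.array([[.5012,-.2494,.075]]),K,M)[0])
    tub={"top":(.5008,-.2492,np.radians(-21.25)),"side":(.5024,-.2467,np.radians(-21.8))}[c]
    p,f=fit([(m,K,M)],"lid",.070,P,[(*tub,0,SHAPE["tub"]),(*tub,.032,SHAPE["tray"])]); print("lid",c,np.round(p,4),round(np.degrees(p[2]),2),round(f,3))
    q=proj(np.array([[.49,-.19,.04]]),K,M)[0].astype(int); y,x=max(q[1]-75,0),max(q[0]-100,0)
    crops.append(cv2.resize(im[y:y+150,x:x+200],(400,300),interpolation=cv2.INTER_CUBIC)); print(c,x,y)
    for n,pp in(("jar_a",(231,190)),("jar_b",(396,190)),("timer",(256,330)),("beaker",(297,157))):
        pass
cv2.imwrite("pics/fin.png",np.hstack([cv2.resize(k,(400,300)) for k in crops]))
E
```

```text
t 20.27 tcp [0.545  0.0084 0.2333] yaw_y 69.07 zax [-0.     0.001 -1.   ] op 0.0339 grip 0.0 F [-0.2 -0.1 -0.4]
lid top [ 0.4991 -0.2476 -0.3732] -21.38 0.037
top 268 204
lid side [ 0.4581 -0.4374 -0.3907] -22.38 1.008
side 242 126
```

View pics/fin.png

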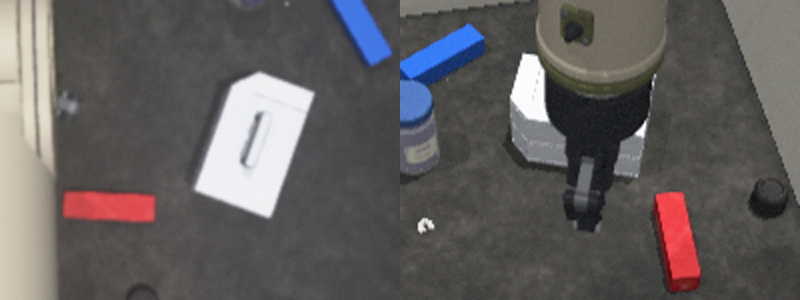

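Emit:
apply_moves([
  [[0,0,0],[0.3,0.25,0],34],
  [[0,0,0],[0.5,0.5,0],34],
  [[0,0,0],[0.5,0.75,0],34],
  [[0,0,0],[0.5,0.9,0],34],
  [[0,0,0],[0.5,0.9,0],34],
])

```text
clock: 21.0
eef_pos: [0.51, 0.2602, 0.2335]
tcp_rot: [0.184, 0.983, 0.0, -0.0]
ft_force: [1.4, -1.0, 0.8]
opening: 0.0338
grasp_force: 0.0
```

```bash
python3 - <<'E'
from chk import *
pose()
z=np.load("pics/side1.npz")
P=(.5010,-.2489,np.radians(-21.4))
for c in("top","side"):
    im,d=ctrl.snapshot(c); K,M=cam(c)
    m=blob(white(im),proj(np.array([[.5012,-.2494,.075]]),K,M)[0])
    tub={"top":(.5008,-.2492,np.radians(-21.25)),"side":(.5024,-.2467,np.radians(-21.8))}[c]
    p,f=fit([(m,K,M)],"lid",.070,P,[(*tub,0,SHAPE["tub"]),(*tub,.032,SHAPE["tray"])]); print("lid",c,np.round(p,4),round(np.degrees(p[2]),2),round(f,3))
    q=proj(np.array([[.50,-.25,.05]]),K,M)[0].astype(int)
    if c=="side": print(q); cv2.imwrite("pics/fin2.png",cv2.resize(im[q[1]-60:q[1]+60,q[0]-80:q[0]+80],(800,600),interpolation=cv2.INTER_CUBIC))
E
```

```text
t 21.0 tcp [0.51   0.2602 0.2335] yaw_y 68.77 zax [-0.  0. -1.] op 0.0338 grip 0.0 F [ 1.4 -1.   0.8]
lid top [ 0.499  -0.2478 -0.3764] -21.57 0.03
lid side [ 0.5021 -0.2437 -0.3734] -21.4 0.037
[332 178]
```

View pics/fin2.png

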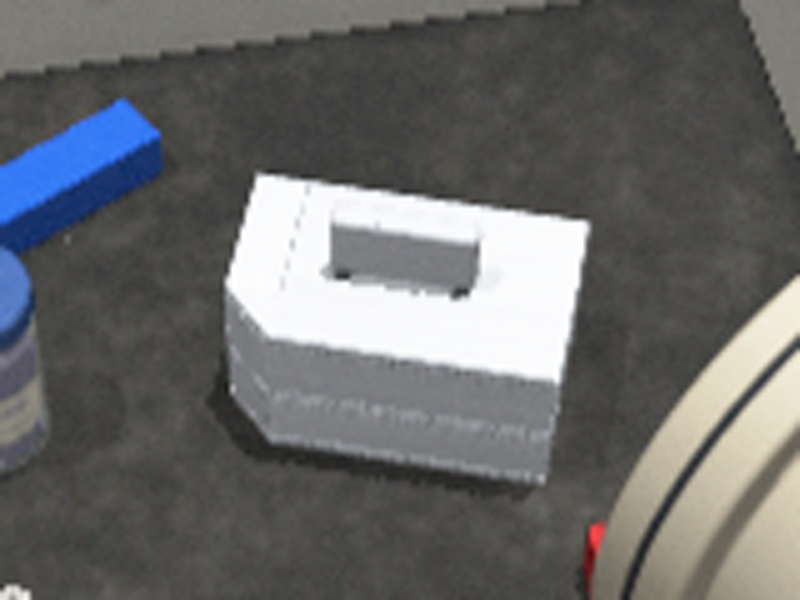

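The side crop shows one flush block: cut corners in line at (245,310) down to (255,410), right edges in line at (555,380–480), lid level. The measurements put the lid about 2 mm from the tub (3 mm at worst, in the side camera), so I'm handing in.

```bash
python3 -c "
from workcell import ctrl
print(ctrl.sign_off())"
```

```text
the job is handed in; nothing more can be done
None
```

I handed the job in at about 21 s: tray and lid are stacked on the tub with cut corners aligned (tray within about 1 mm of the tub, lid about 2–3 mm by camera), and the carton lies flat on the bench; the arm went nowhere near the jars, timer or beaker, though I didn't re-measure them, and sign-off returned no verdict.

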